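# Stack a vibration mount on its locating post

### The job

Build up the vibration mount: thread the black rubber ring over the post of the blue foot and down onto its seat, then thread the brass collar over the same post so that it lies flat on the rubber ring. Both must be fully home and let go; leave the red plastic ring where it lies.

Things in the scene. Friction and masses are not known exactly. Their poses are not given: they have to be found in the camera images.
- damper_mid (a point): Black rubber damper ring, loose, lying flat on the bench: outside diameter 58 mm, bore 30 mm right through, 26 mm high. The point is its centre, half-way up (13 mm above its underside), z along its bore. Among the black pieces it is the one with the hole: a solid black puck (58 mm diameter, 24 mm high) is a bystander.
- collar_mid (a point): Brass (yellow metal) collar, loose, lying flat on the bench: outside diameter 54 mm, bore 30 mm right through, 22 mm high, about 0.3 kg. The point is its centre, half-way up (11 mm above its underside), z along its bore.
- red_ring_mid (a point): Red plastic ring, not needed, to be left where it is: outside diameter 56 mm, bore 30 mm, 24 mm high. The point is its centre, half-way up.
- post_seat (a point): Foot of the mount, fixed to the bench: blue round flange 100 mm across, 12 mm thick; on it a dark seat 42 mm across, 10 mm high; from its middle rises a bright steel post, 18 mm diameter, 58 mm tall above the seat, its top 12 mm tapering to 8 mm diameter. The point is the centre of the seat's top face, at the root of the post, 22 mm above the bench; z is up the post. The rubber ring rests on this face.
Not all that is in view belongs to the job. There is more than one size of the part that bears collar_mid; the job needs the middle-sized. Leave any pink or purple look-alike of the part that bears damper_mid alone.

How it is judged:
By the outcome, as a careful person would: the job done as asked, in the order asked, and still so for the second after the job is handed in, with the robot touching nothing.
It also fails if it takes over 58 s, if anything falls off the work surface, if the arm or the gripper's body presses on something with over 40 N, if the wrist force passes 120 N, or if a joint passes its speed limit or range.

### The arm

A 7-joint arm with a two-finger parallel gripper is mounted at the origin on the work surface. World frame = base frame: x ahead of the robot, y to its left, z up, the work surface at z = 0. Lengths are in mm, angles in rad, forces in N, time in s.
With the tool pointing down it reaches from about 350 to 900 mm from the base axis. Payload 8.1 kg.
Tool frame: the origin (TCP) lies midway between the tips of the shut fingers; the grasp point (between the pads) lies 19 mm behind it; z points along the fingers, y is the direction in which the jaws open and shut (so a half turn about z gives the same grasp; the last joint's range is limited). The gripper opens to 92 mm and grips with 3 to 60 N. Pads are 19 mm wide; open, the fingers measure 130 mm over their backs; the gripper's body (75 mm by 190 mm) begins 47 mm behind the grasp point.
Start: joints at [-1.436, 0.434, 0.025, 1.573, -0.012, 1.134, -0.075], TCP at [147.255, 607.419, 226.742] pointing down, gripper open.
Joint ranges: [-2.62, 2.62], [-0.44, 2.09], [-1.27, 1.32], [0.08, 2.57], [-1.32, 4.46], [0.12, 2], [-2.74, 2.74]. Speed limits (rad/s): [2.22, 2.22, 3.01, 3.01, 3.14, 3.14, 3.14].

### API

Orientations are given as a unit quaternion [w, x, y, z].
In Python, from station import r gives the robot as it stands. The module is installed in compiled form; this text tells all that it offers.
- The arm moves only by the tool servo_tool, never from a script. Its argument "series" is a list that holds one entry, the list of rows, each a list of 6 numbers: the shift along the tool's x, y, z in m, then the turn, a rotation vector about the tool's x, y, z in rad. In form: [[[dx, dy, dz, rx, ry, rz], ...]]. A call has 1 to 20 rows; each row is the pose to reach, as a shift and turn from the pose commanded when the call began, along the tool's axes at that moment; what a row does not reach only later rows make up. A row lasts 1/10 s, in which the tool goes at most 50 mm and 8.59 degrees, less where a joint would pass 70% of its speed; a pose out of reach is approached as far as the arm can. A call with a gripper value outside its range is refused whole. "grip" is the gripper command: -1 is fully open, 1 is shut, values between are in proportion, set as the call begins (left out, the last holds). The fingers move at their own pace and stop on an object; the grip force is fixed at half the most. Time passes only in rows, so rows that repeat a pose let the fingers close. It gives the time, the measured TCP pose, the force and the opening at its end, in the units of the state.
- r.observe(): the state, without advancing time (a new reading comes with each control period).
- r.grab_frame(name): name is "side" or "top" or "wrist"; returns a dict with "img" (420x560x3 uint8, red, green, blue), "vfov" (degrees; the focal length in pixels is half the picture's height over the tangent of half this angle, whatever the lens; pixels are square), "cx", "cy" (the principal point, pixels), "dist_coeffs" ([k1, k2, p1, p2, k3] as OpenCV has them; the pictures are not rectified), "T" (4x4, takes a point from camera to world coordinates); the wrist camera has in their place "mount" (4x4, takes a point from camera to tool coordinates, whose origin is the TCP and whose axes are the flange's). Camera axes: x right, y down, z forward; pixel columns grow to the right and rows downward; lengths in mm; the calibration is good to about 2 mm. A picture is of the moment at which its call begins: read the wrist's pose just before it. There is no depth.
- r.sign_off(): hands the job in, once; it reports no verdict.
The state is a dict: "time": time; "joint_positions": joint angles; "joint_velocities": joint speeds; "joint_efforts": joint torques, N m; "eef_pos": TCP position; "eef_rot": TCP orientation; "ft_force": force on the tool from outside, world axes, zero at the start; "torque": the same for the moment, N m; "finger_gap": finger opening in mm.
Only numpy, scipy, OpenCV 4.12 (cv2) and the standard library are available. Lean on these libraries where they do the work, as an engineer would, in place of code of your own. Each camera call takes 0.05 s, during which the arm holds its last target.

## Working session

There is one attempt and no reset: what is moved stays moved. The work goes in short steps, Python scripts to look and compute and a tool call to move; the robot and the scene stay as the last step left them, time stands still between calls to the robot, and variables do not carry over. Pictures are saved under pics/ and viewed, and the job is handed in when it is done.

Besides the shell and the picture viewer there is one more tool, called after "Request:" by a JSON object that holds its "method" and its "body", one argument or row to a line. servo_tool: Moves the arm, as the interface text tells. Its arguments: {"type":"object","properties":{"series":{"type":"array"},"grip":{"type":"number"}},"required":["series"]}

```bash
mkdir -p pics; cat > h.py <<'E'
import numpy as np, cv2, pickle
from station import r
def snap(name,fn):
    s=r.observe(); f=r.grab_frame(name)
    cv2.imwrite('pics/'+fn+'.png',f['img'][:,:,::-1]); 
    f['s']=s; pickle.dump(f,open('pics/'+fn+'.pkl','wb')); return f
def load(fn): return pickle.load(open('pics/'+fn+'.pkl','rb'))
def R(q):
    from scipy.spatial.transform import Rotation as Ro
    return Ro.from_quat([q[1],q[2],q[3],q[0]]).as_matrix()
def camT(f):
    if 'T' in f: return np.array(f['T'])
    T=np.eye(4); T[:3,:3]=R(f['s']['eef_rot']); T[:3,3]=f['s']['eef_pos']
    return T@np.array(f['mount'])
def K(f):
    fl=f['img'].shape[0]/2/np.tan(np.radians(f['vfov'])/2)
    return np.array([[fl,0,f['cx']],[0,fl,f['cy']],[0,0,1]])
def px2w(f,uv,z):
    p=cv2.undistortPoints(np.array([[uv]],float),K(f),np.array(f['dist_coeffs'],float))[0,0]
    T=camT(f); d=T[:3,:3]@[p[0],p[1],1]; o=T[:3,3]
    return o+d*(z-o[2])/d[2]
def w2px(f,P):
    Ti=np.linalg.inv(camT(f)); 
    return cv2.projectPoints(np.array(P,float).reshape(-1,3),cv2.Rodrigues(Ti[:3,:3])[0],Ti[:3,3],K(f),np.array(f['dist_coeffs'],float))[0][:,0]
def crop(fn,x0,y0,x1,y1,s,out):
    im=cv2.imread('pics/'+fn+'.png')[y0:y1,x0:x1]
    cv2.imwrite('pics/'+out+'.png',cv2.resize(im,None,fx=s,fy=s,interpolation=cv2.INTER_CUBIC))
E
python3 - <<'E'
from h import *
for n in ['top','side','wrist']:
    f=snap(n,n+'0'); print(n,{k:(np.round(v,3).tolist() if not isinstance(v,dict) else 0) for k,v in f.items() if k not in('img','s')})
print(r.observe())
E
```

```text
top {'vfov': 47.514, 'cx': 273.903, 'cy': 212.139, 'dist_coeffs': [-0.114, 0.0, 0.0, 0.0, 0.0], 'T': [[-0.02, -0.992, 0.126, 365.747], [-1.0, 0.02, 0.002, 26.366], [-0.005, -0.126, -0.992, 1019.143], [0.0, 0.0, 0.0, 1.0]]}
side {'vfov': 48.244, 'cx': 286.133, 'cy': 200.209, 'dist_coeffs': [-0.005, 0.0, 0.0, 0.0, 0.0], 'T': [[-0.975, -0.133, 0.175, 340.308], [-0.22, 0.546, -0.809, 771.701], [0.012, -0.827, -0.562, 556.463], [0.0, 0.0, 0.0, 1.0]]}
wrist {'vfov': 69.704, 'cx': 279.654, 'cy': 202.646, 'dist_coeffs': [-0.012, 0.0, 0.0, 0.0, 0.0], 'mount': [[-0.001, -0.95, -0.311, 85.484], [1.0, -0.001, -0.0, 0.432], [-0.0, -0.311, 0.95, -158.336], [0.0, 0.0, 0.0, 1.0]]}
{'time': 0.15, 'joint_positions': array([-1.43560369,  0.43499815,  0.02499335,  1.57384591, -0.01159978,
        1.13401085, -0.0751142 ]), 'joint_velocities': array([-0.00186185, -0.00246853,  0.00103314, -0.00222748, -0.00162078,
       -0.00027016, -0.00092998]), 'joint_efforts': array([ 2.74124010e-03, -6.68265438e+01,  9.86155495e-01, -3.14697254e+01,
       -6.05690433e-02,  3.92459880e-02,  7.03491196e-05]), 'eef_pos': array([147.19198218, 607.04120962, 226.18204484]), 'eef_rot': array([-1.13348169e-05,  1.18665894e-01,  9.92934083e-01, -5.58504559e-04]), 'ft_force': array([0.21043751, 0.51926804, 0.51472749]), 'torque': array([ 0.00531558, -0.02795633,  0.01018415]), 'finger_gap': 92.36526637004069}
```

View pics/top0.png

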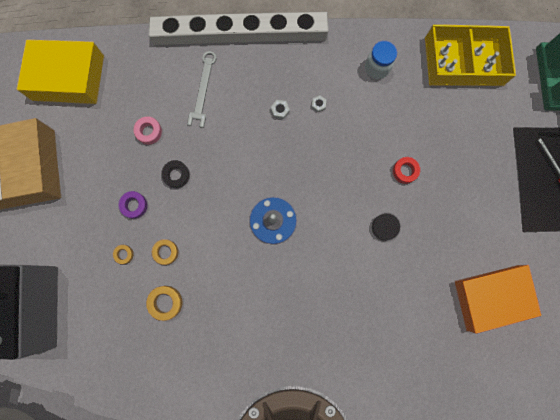

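View pics/side0.png

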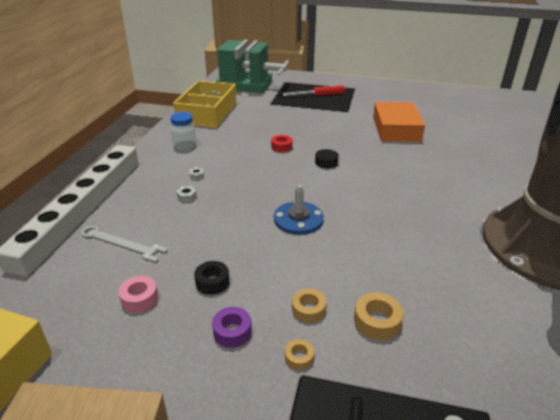

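View pics/wrist0.png

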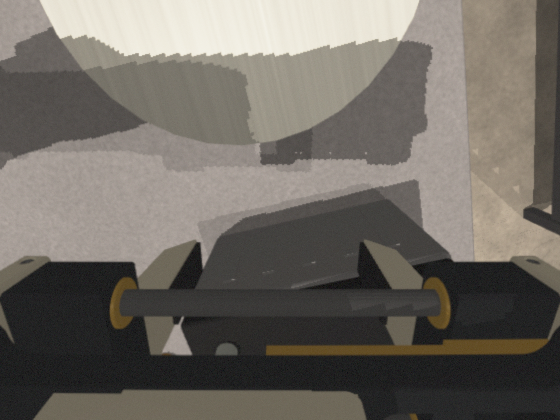

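```bash
python3 - <<'E'
from h import *
crop('top0',95,105,305,325,2.7,'c1'); crop('side0',180,180,420,370,3,'c2')
E
```

```text
(no output)
```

View pics/c1.png

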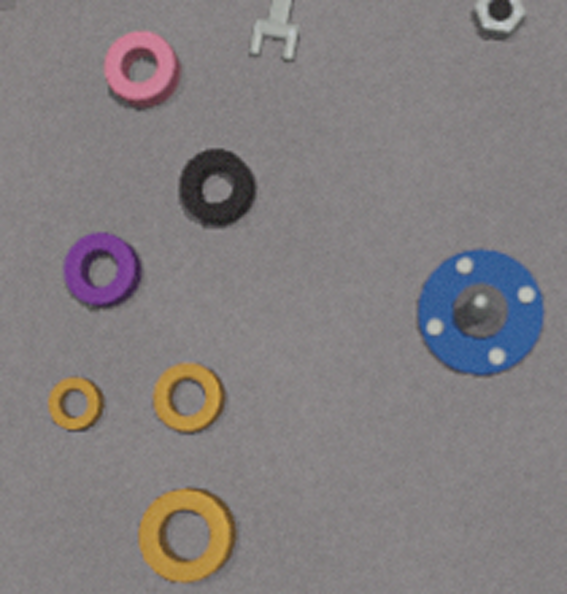

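View pics/c2.png

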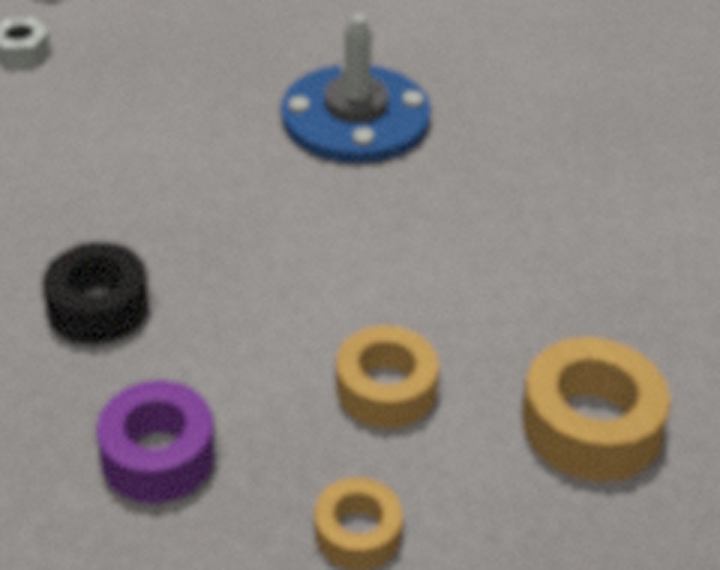

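```bash
cat >> h.py <<'E'
from scipy.optimize import least_squares
def circ(x,y,z,d,n=72):
    a=np.linspace(0,2*np.pi,n,endpoint=False); return np.c_[x+d/2*np.cos(a),y+d/2*np.sin(a),np.full(n,z)]
def sil(f,x,y,z0,z1,d):
    return cv2.convexHull(w2px(f,np.r_[circ(x,y,z0,d),circ(x,y,z1,d)]).astype(np.float32))
def blob(mask,uv):
    n,l,st,c=cv2.connectedComponentsWithStats(mask.astype(np.uint8))
    k=l[int(uv[1]),int(uv[0])]
    if k==0:
        w=l[int(uv[1])-15:int(uv[1])+16,int(uv[0])-15:int(uv[0])+16]; w=w[w>0]; k=np.bincount(w).argmax()
    cs=cv2.findContours((l==k).astype(np.uint8),cv2.RETR_EXTERNAL,cv2.CHAIN_APPROX_NONE)[0]
    return cv2.convexHull(max(cs,key=len))
def cen(h):
    m=cv2.moments(h); return np.array([m['m10'],m['m01']])/m['m00']
def fit(f,hull,z0,z1,d):
    c=cen(hull.astype(np.float32)); p0=px2w(f,c,(z0+z1)/2)[:2]
    s=least_squares(lambda p:cen(sil(f,p[0],p[1],z0,z1,d))-c,p0)
    return s.x, cv2.contourArea(hull), cv2.contourArea(sil(f,*s.x,z0,z1,d))
def masks(f):
    hsv=cv2.cvtColor(f['img'],cv2.COLOR_RGB2HSV).astype(int); H,S,V=hsv[...,0],hsv[...,1],hsv[...,2]
    return dict(brass=(H>10)&(H<28)&(S>110),blue=(H>95)&(H<125)&(S>110),black=(V<75)&(S<90))
E
python3 - <<'E'
from h import *
for n,pts in dict(top=dict(black=(175,174),brass=(164,252),blue=(262,235)),side=dict(black=(212,277),brass=(309,305),blue=(280,215))).items():
    f=load(n+'0'); m=masks(f)
    for k,d,z1 in [('black',58,26),('brass',54,22),('blue',100,12)]:
        print(n,k,fit(f,blob(m[k],pts[k]),0,z1,d))
f=load('top0');m=masks(f)
for uv,d in(((123,254),40),((164,303),70)): print(fit(f,blob(m['brass'],uv),0,22,d))
# post tip
print('side tip px pred', w2px(load('side0'),[[410,30,80]]))
E
```

```text
top black (array([580.23314373, 240.17299446]), 591.5, 642.3209269602085)
top brass (array([413.3118172 , 262.28701141]), 487.0, 563.1159432372078)
top blue (array([476.84209199,  31.6170751 ]), 1628.0, 1739.789522171137)
side black (array([579.0261028 , 241.37285752]), 953.0, 1087.9516479808372)
side brass (array([412.71415636, 261.67626364]), 877.0, 1045.0346350939944)
side blue (array([475.72614738,  33.76910997]), 1178.5, 1432.3281955707353)
(array([410.09924502, 353.25516397]), 283.5, 330.19700119516347)
(array([306.67865415, 263.71465091]), 944.5, 948.1108409611043)
side tip px pred [[333.76021297 189.53328947]]
```

```bash
cat >> h.py <<'E'
def go(x,y,z,jaw=None):
    """print tool-axis delta in m to reach world TCP, from measured pose; jaw: desired world angle of tool y (deg)"""
    s=r.observe(); M=R(s['eef_rot']); d=M.T@(np.array([x,y,z])-s['eef_pos'])/1000
    a=np.degrees(np.arctan2(M[1,1],M[0,1])); 
    print('t',s['time'],'pos',s['eef_pos'].round(1),'jaw',a.round(2),'tilt',M[:,2].round(4),'delta',d.round(4))
    if jaw is not None:
        da=(jaw-a+90)%180-90; print('rz (tool)',np.radians(-da).round(4))
E
python3 -c "
from h import *
go(579.6,240.8,150)"
```

```text
t 0.15 pos [147.2 607.  226.2] jaw 76.37 tilt [-2.0e-04 -1.1e-03 -1.0e+00] delta [-0.5065 -0.2539  0.0765]
```

Request:
{"method": "servo_tool", "body": {
  "series": [
    [[-0.25, -0.127, 0, 0, 0, 0], [-0.25, -0.127, 0, 0, 0, 0], [-0.25, -0.127, 0, 0, 0, 0], [-0.25, -0.127, 0, 0, 0, 0], [-0.25, -0.127, 0, 0, 0, 0], [-0.506, -0.254, 0.075, 0, 0, 0], [-0.506, -0.254, 0.075, 0, 0, 0], [-0.506, -0.254, 0.075, 0, 0, 0], [-0.506, -0.254, 0.075, 0, 0, 0], [-0.506, -0.254, 0.075, 0, 0, 0], [-0.506, -0.254, 0.075, 0, 0, 0], [-0.506, -0.254, 0.075, 0, 0, 0], [-0.506, -0.254, 0.075, 0, 0, 0], [-0.506, -0.254, 0.075, 0, 0, 0], [-0.506, -0.254, 0.075, 0, 0, 0], [-0.506, -0.254, 0.075, 0, 0, 0]]
  ],
  "grip": -1
}}

```text
time: 1.75
eef_pos: [578.2, 243.0, 152.1]
eef_rot: [-0.0, 0.117, 0.993, 0.0]
ft_force: [-0.5, -0.0, 1.0]
finger_gap: 91.7
```

```bash
python3 - <<'E'
from h import *
f=snap('wrist','w1')
print(w2px(f,[[579.6,240.8,26],[579.6,240.8,0]]))
hsv=cv2.cvtColor(f['img'],cv2.COLOR_RGB2HSV); print(hsv[180:240:10,280])
E
```

```text
[[277.36955258 197.19513122]
 [277.52442856 190.0534088 ]]
[[  8  52  39]
 [ 11  24 167]
 [ 12  21 160]
 [ 30  34  30]
 [  6  25  52]
 [  8  22 175]]
```

View pics/w1.png

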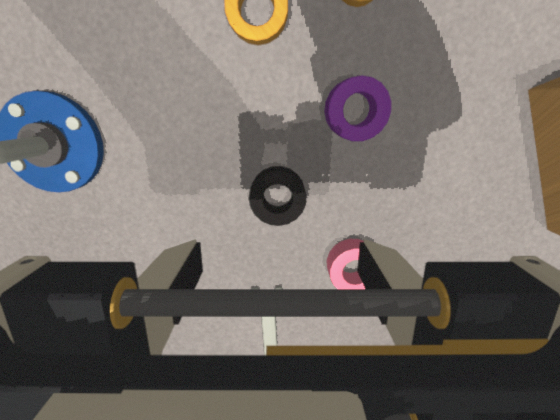

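The wrist view shows the black ring with its through-hole centred at about (278,196). The purple ring is at (357,108), the pink one at (352,270), and the foot is on the left at (40,145).

```bash
python3 - <<'E'
from h import *
f=load('w1'); hsv=cv2.cvtColor(f['img'],cv2.COLOR_RGB2HSV); m=(hsv[...,2]<72)
h=blob(m,(278,175)); print(cv2.boundingRect(h)); p=fit(f,h,0,26,58); print(p)
m2=masks(f); print(fit(f,blob(m2['blue'],(20,160)),0,12,100))
go(*p[0],4)
E
```

```text
(249, 166, 58, 59)
(array([580.4508518 , 240.46132263]), 2631.0, 2825.168961731484)
(array([477.21826165,  32.50490442]), 8016.5, 8717.485063277425)
t 1.8 pos [578.4 242.8 152.1] jaw 76.49 tilt [ 1.e-04  7.e-04 -1.e+00] delta [-0.0026 -0.0018  0.1481]
```

Request:
{"method": "servo_tool", "body": {
  "series": [
    [[-0.002, -0.001, 0.1, 0, 0, 0], [-0.002, -0.001, 0.1, 0, 0, 0], [-0.002, -0.001, 0.1, 0, 0, 0], [-0.002, -0.001, 0.1, 0, 0, 0], [-0.002, -0.001, 0.1, 0, 0, 0]]
  ]
}}

```text
time: 2.3
eef_pos: [582.4, 240.9, 54.5]
eef_rot: [0.002, 0.118, 0.993, 0.001]
ft_force: [0.3, 0.0, 0.2]
finger_gap: 91.8
```

```bash
python3 -c "
from h import *
go(580.4,240.5,4)"
```

```text
t 2.3 pos [582.4 240.9  54.5] jaw 76.39 tilt [ 0.0034  0.0017 -1.    ] delta [ 0.002  -0.001   0.0505]
```

Request:
{"method": "servo_tool", "body": {
  "series": [
    [[0.001, 0, 0.02, 0, 0, 0], [0.001, 0, 0.04, 0, 0, 0], [0.001, 0, 0.047, 0, 0, 0], [0.001, 0, 0.047, 0, 0, 0], [0.001, 0, 0.047, 0, 0, 0]]
  ]
}}

```text
time: 2.8
eef_pos: [580.9, 240.6, 6.4]
eef_rot: [0.001, 0.119, 0.993, 0.001]
ft_force: [1.1, -0.0, 0.5]
finger_gap: 91.8
```

```bash
python3 -c "
from h import *
go(580.4,240.5,4)
snap('wrist','w2')"
```

```text
t 2.8 pos [580.9 240.6   6.4] jaw 76.37 tilt [ 0.0021  0.0011 -1.    ] delta [ 0.0005 -0.0003  0.0024]
```

View pics/w2.png

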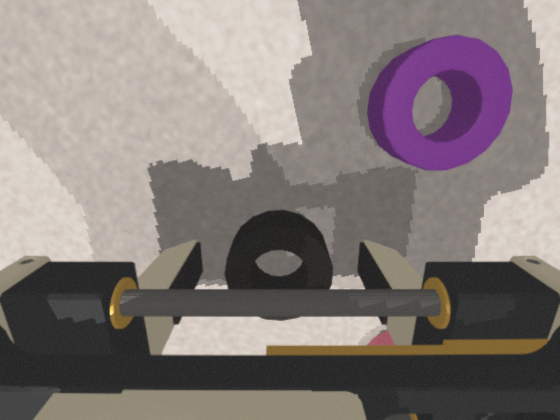

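The ring is centred between the jaws at about (280,265). I'll lower 2 mm and close.

Request:
{"method": "servo_tool", "body": {
  "series": [
    [[0, 0, 0.002, 0, 0, 0], [0, 0, 0.002, 0, 0, 0], [0, 0, 0.002, 0, 0, 0], [0, 0, 0.002, 0, 0, 0], [0, 0, 0.002, 0, 0, 0], [0, 0, 0.002, 0, 0, 0], [0, 0, 0.002, 0, 0, 0], [0, 0, 0.002, 0, 0, 0], [0, 0, 0.002, 0, 0, 0], [0, 0, 0.002, 0, 0, 0]]
  ],
  "grip": 1
}}

```text
time: 3.85
eef_pos: [579.9, 240.1, 2.8]
eef_rot: [0.0, 0.119, 0.993, 0.0]
ft_force: [-0.4, 0.2, 1.1]
finger_gap: 57.6
```

```bash
python3 -c "
from h import *
go(580.4,240.5,150)
f=snap('wrist','w3')"
```

```text
t 3.85 pos [579.9 240.1   2.8] jaw 76.37 tilt [ 0.  0. -1.] delta [-0.0004  0.0005 -0.1472]
```

View pics/w3.png

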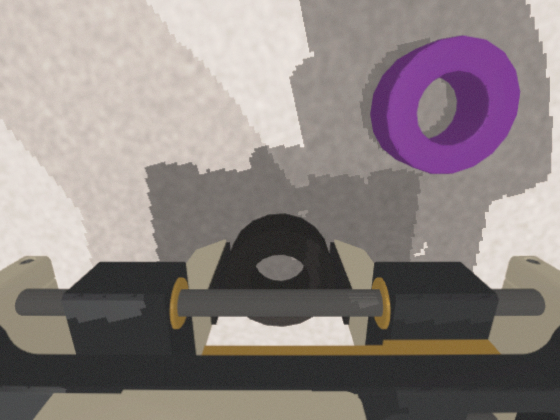

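Request:
{"method": "servo_tool", "body": {
  "series": [
    [[0, 0, -0.03, 0, 0, 0], [0, 0, -0.06, 0, 0, 0], [0, 0, -0.1, 0, 0, 0], [0, 0, -0.13, 0, 0, 0], [0, 0, -0.13, 0, 0, 0], [0, 0, -0.13, 0, 0, 0], [0, 0, -0.13, 0, 0, 0]]
  ]
}}

```text
time: 4.6
eef_pos: [579.0, 239.8, 131.5]
eef_rot: [-0.001, 0.119, 0.993, -0.001]
ft_force: [-0.4, 1.3, -1.0]
finger_gap: 57.7
```

```bash
python3 -c "
from h import *
go(476.6,32.3,132)
f=snap('wrist','w4')"
```

```text
t 4.6 pos [579.  239.8 131.5] jaw 76.38 tilt [-1.9e-03 -9.0e-04 -1.0e+00] delta [ 5.070e-02 -2.258e-01 -1.000e-04]
```

View pics/w4.png

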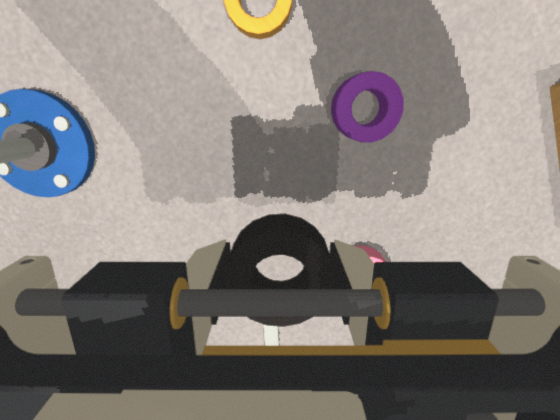

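The ring came up with the gripper, unshifted, still at (280,268). I'll move it over the post.

Request:
{"method": "servo_tool", "body": {
  "series": [
    [[0.01, -0.044, 0, 0, 0, 0], [0.02, -0.09, 0, 0, 0, 0], [0.03, -0.135, 0, 0, 0, 0], [0.04, -0.18, 0, 0, 0, 0], [0.0505, -0.226, 0, 0, 0, 0], [0.0505, -0.226, 0, 0, 0, 0], [0.0505, -0.226, 0, 0, 0, 0], [0.0505, -0.226, 0, 0, 0, 0], [0.0505, -0.226, 0, 0, 0, 0], [0.0505, -0.226, 0, 0, 0, 0]]
  ]
}}

```text
time: 5.65
eef_pos: [477.8, 33.5, 132.4]
eef_rot: [-0.0, 0.118, 0.993, 0.0]
ft_force: [-0.2, 0.5, -0.4]
finger_gap: 57.5
```

```bash
python3 -c "
from h import *
go(476.6,32.3,26)
f=snap('wrist','w5');snap('side','s5')
print(w2px(load('s5'),[[477,32.6,80],[477,32.6,132]]))
crop('s5',200,50,400,250,3,'s5c')"
```

```text
t 5.65 pos [477.8  33.5 132.4] jaw 76.48 tilt [-3.e-04  1.e-04 -1.e+00] delta [ 0.0009 -0.0014  0.1064]
[[298.47545804 185.68075855]
 [299.24157349 161.73135826]]
```

View pics/w5.png

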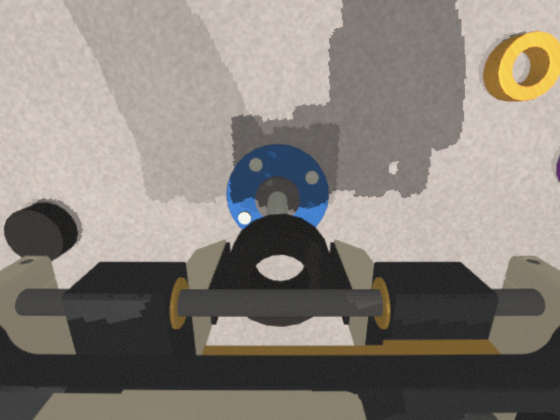

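View pics/s5c.png

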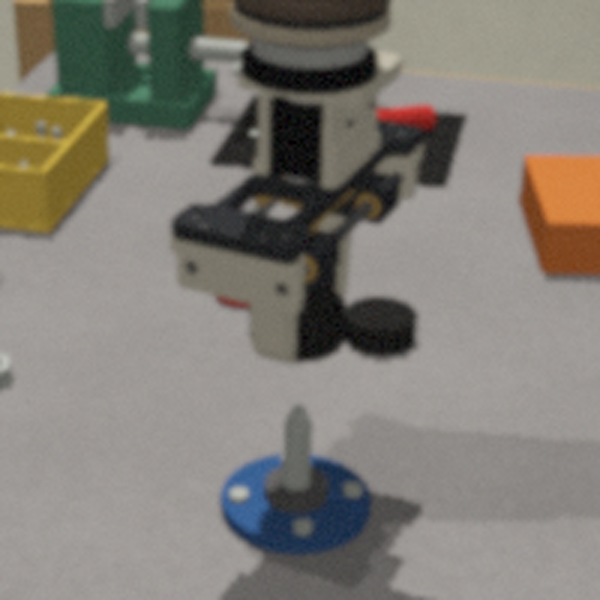

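The side crop shows the post tip at about (298,407), against a predicted (295,407), with the ring straight above it. I'll descend in two stages.

Request:
{"method": "servo_tool", "body": {
  "series": [
    [[0.001, -0.001, 0.02, 0, 0, 0], [0.001, -0.001, 0.04, 0, 0, 0], [0.001, -0.001, 0.06, 0, 0, 0], [0.001, -0.001, 0.07, 0, 0, 0], [0.001, -0.001, 0.07, 0, 0, 0], [0.001, -0.001, 0.07, 0, 0, 0]]
  ]
}}

```text
time: 6.35
eef_pos: [476.7, 31.7, 63.1]
eef_rot: [0.0, 0.119, 0.993, 0.0]
ft_force: [-0.2, 0.1, -0.4]
finger_gap: 57.5
```

```bash
python3 -c "
from h import *
go(476.6,32.3,25)
f=snap('wrist','w6')"
```

```text
t 6.35 pos [476.7  31.7  63.1] jaw 76.37 tilt [ 2.e-04  0.e+00 -1.e+00] delta [0.0002 0.0005 0.0381]
```

View pics/w6.png

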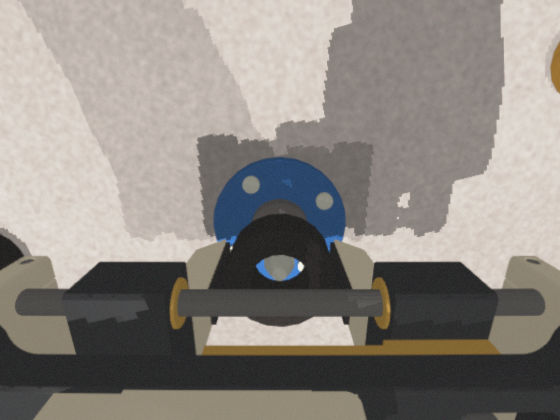

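The post shows centred in the bore at (280,267). I'll go on down to the seat.

Request:
{"method": "servo_tool", "body": {
  "series": [
    [[0, 0.0005, 0.012, 0, 0, 0], [0, 0.0005, 0.024, 0, 0, 0], [0, 0.0005, 0.033, 0, 0, 0], [0, 0.0005, 0.036, 0, 0, 0], [0, 0.0005, 0.037, 0, 0, 0], [0, 0.0005, 0.037, 0, 0, 0], [0, 0.0005, 0.037, 0, 0, 0]]
  ]
}}

```text
time: 7.1
eef_pos: [476.7, 32.2, 26.0]
eef_rot: [0.0, 0.119, 0.993, 0.0]
ft_force: [-0.5, -0.1, -0.7]
finger_gap: 57.3
```

Request:
{"method": "servo_tool", "body": {
  "series": [
    [[0, 0, 0.001, 0, 0, 0], [0, 0, 0.0015, 0, 0, 0], [0, 0, 0.0015, 0, 0, 0], [0, 0, 0.002, 0, 0, 0], [0, 0, 0.002, 0, 0, 0], [0, 0, 0.002, 0, 0, 0]]
  ]
}}

```text
time: 7.7
eef_pos: [476.8, 32.2, 24.6]
eef_rot: [0.0, 0.119, 0.993, 0.0]
ft_force: [-2.5, -0.8, 13.4]
finger_gap: 57.6
```

Contact with the seat gives +13 N. I'll release and rise.

Request:
{"method": "servo_tool", "body": {
  "series": [
    [[0, 0, 0, 0, 0, 0], [0, 0, 0, 0, 0, 0], [0, 0, 0, 0, 0, 0], [0, 0, 0, 0, 0, 0], [0, 0, 0, 0, 0, 0], [0, 0, 0, 0, 0, 0], [0, 0, 0, 0, 0, 0], [0, 0, -0.02, 0, 0, 0], [0, 0, -0.05, 0, 0, 0], [0, 0, -0.09, 0, 0, 0], [0, 0, -0.126, 0, 0, 0], [0, 0, -0.126, 0, 0, 0], [0, 0, -0.126, 0, 0, 0], [0, 0, -0.126, 0, 0, 0]]
  ],
  "grip": -1
}}

```text
time: 9.1
eef_pos: [475.7, 32.1, 148.9]
eef_rot: [-0.001, 0.119, 0.993, -0.0]
ft_force: [-0.4, 0.5, -0.3]
finger_gap: 91.9
```

```bash
python3 -c "
from h import *
go(413,262,150,45)
f=snap('wrist','w7');f=snap('side','s7')
print(w2px(f,[[477,32.6,22],[477,32.6,48]]))
h=sil(f,477,32.6,22,48,58);print(cv2.boundingRect(h))
crop('s7',220,150,380,270,5,'s7c')"
```

```text
t 9.1 pos [475.7  32.1 148.9] jaw 76.38 tilt [-1.5e-03 -2.0e-04 -1.0e+00] delta [ 0.1151  0.2087 -0.0011]
rz (tool) 0.5476
[[297.67788985 210.60383066]
 [298.02837435 199.65280164]]
(282, 191, 32, 29)
```

View pics/w7.png

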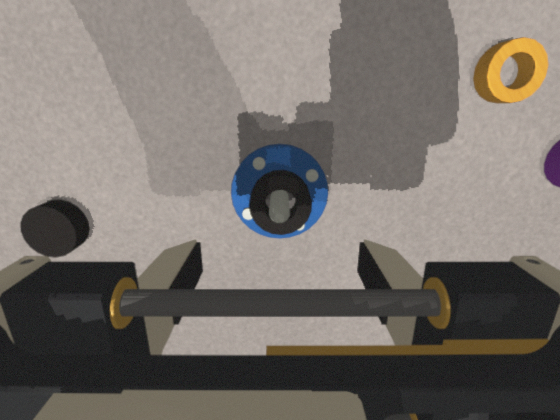

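View pics/s7c.png

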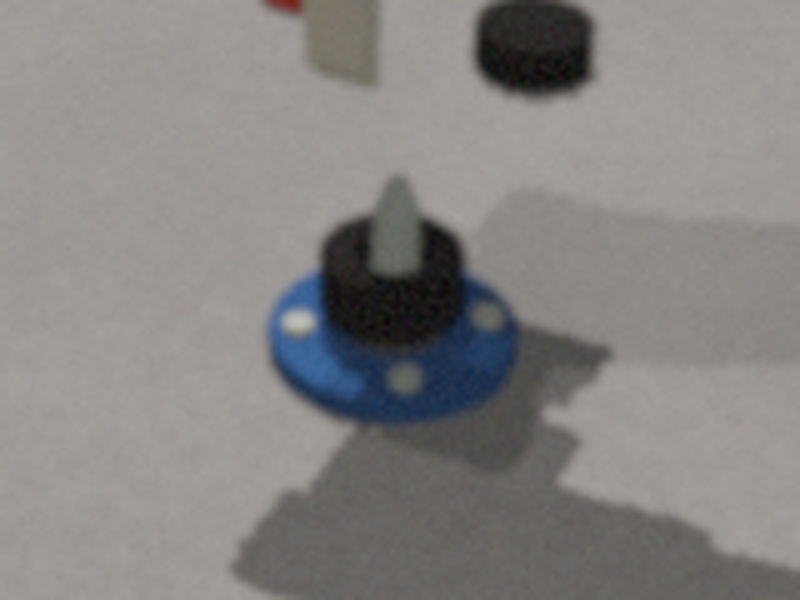

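The rubber ring is seated: its side silhouette matches the prediction. Next is the middle-sized brass collar. The candidates in the top image are small (123,254), middle (164,252) and large (164,303). The middle one fits a 54 mm outside diameter.

Request:
{"method": "servo_tool", "body": {
  "series": [
    [[0.02, 0.04, 0, 0, 0, 0.14], [0.04, 0.08, 0, 0, 0, 0.28], [0.06, 0.12, 0, 0, 0, 0.41], [0.09, 0.165, 0, 0, 0, 0.548], [0.115, 0.209, 0, 0, 0, 0.548], [0.115, 0.209, 0, 0, 0, 0.548], [0.115, 0.209, 0, 0, 0, 0.548], [0.115, 0.209, 0, 0, 0, 0.548], [0.115, 0.209, 0, 0, 0, 0.548], [0.115, 0.209, 0, 0, 0, 0.548]]
  ]
}}

```text
time: 10.2
eef_pos: [414.4, 260.9, 149.5]
eef_rot: [0.0, 0.384, 0.923, -0.0]
ft_force: [-0.5, 0.1, -0.3]
finger_gap: 91.4
```

```bash
python3 - <<'E'
from h import *
f=snap('wrist','w8')
uv=w2px(f,[[413,262,22]])[0]; print(uv)
p=fit(f,blob(masks(f)['brass'],uv),0,22,54); print(p); go(*p[0],3)
E
```

```text
[279.55245311 193.24828783]
(array([413.80071868, 262.41306101]), 2285.0, 2435.428936441429)
t 10.25 pos [414.4 261.1 149.7] jaw 44.85 tilt [-0.e+00 -3.e-04 -1.e+00] delta [0.0014 0.0005 0.1467]
```

View pics/w8.png

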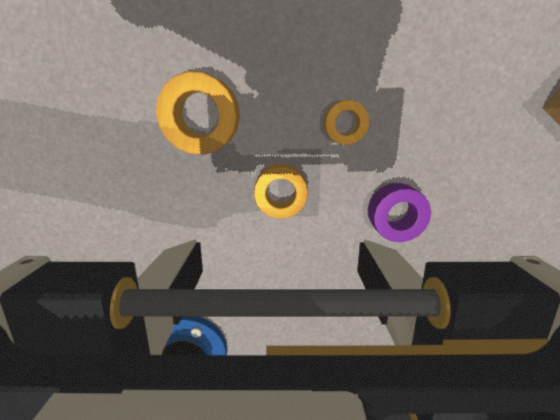

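The wrist view shows the large collar at (198,112), the small at (347,122) and the middle at (281,192), where the 54 mm fit agrees. Both fingers have room.

Request:
{"method": "servo_tool", "body": {
  "series": [
    [[0.001, 0.0005, 0.04, 0, 0, 0], [0.001, 0.0005, 0.08, 0, 0, 0], [0.001, 0.0005, 0.11, 0, 0, 0], [0.001, 0.0005, 0.13, 0, 0, 0], [0.001, 0.0005, 0.14, 0, 0, 0], [0.001, 0.0005, 0.14, 0, 0, 0], [0.001, 0.0005, 0.14, 0, 0, 0]]
  ]
}}

```text
time: 10.95
eef_pos: [414.2, 263.4, 10.4]
eef_rot: [0.0, 0.383, 0.924, 0.0]
ft_force: [0.4, -0.3, 1.3]
finger_gap: 91.9
```

```bash
python3 - <<'E'
from h import *
f=snap('wrist','w9'); go(413.6,262.3,3)
E
```

```text
t 11.0 pos [414.4 263.7  10.7] jaw 44.95 tilt [ 0.0013  0.001  -1.    ] delta [-0.0005 -0.0016  0.0077]
```

View pics/w9.png

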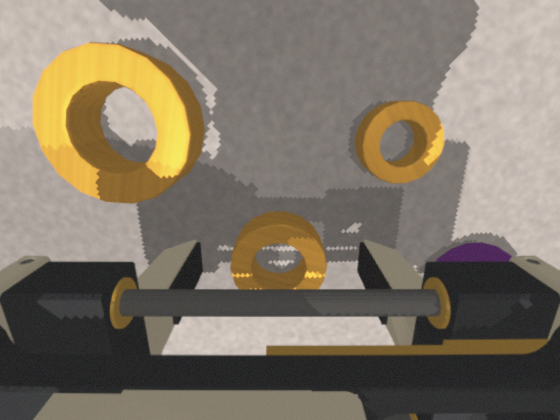

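The middle collar sits centred between the jaws at (279,260). I'll lower about 7 mm and close.

Request:
{"method": "servo_tool", "body": {
  "series": [
    [[0, -0.0005, 0.004, 0, 0, 0], [0, -0.0005, 0.007, 0, 0, 0], [0, -0.0005, 0.007, 0, 0, 0], [0, -0.0005, 0.007, 0, 0, 0]]
  ]
}}

```text
time: 11.4
eef_pos: [413.2, 263.1, 2.8]
eef_rot: [0.0, 0.383, 0.924, 0.0]
ft_force: [-0.0, -0.9, 0.3]
finger_gap: 91.9
```

Request:
{"method": "servo_tool", "body": {
  "series": [
    [[0, 0, 0, 0, 0, 0], [0, 0, 0, 0, 0, 0], [0, 0, 0, 0, 0, 0], [0, 0, 0, 0, 0, 0], [0, 0, 0, 0, 0, 0], [0, 0, 0, 0, 0, 0], [0, 0, 0, 0, 0, 0], [0, 0, 0, 0, 0, 0], [0, 0, 0, 0, 0, 0]]
  ],
  "grip": 1
}}

```text
time: 12.3
eef_pos: [413.3, 263.1, 2.8]
eef_rot: [0.0, 0.383, 0.924, 0.0]
ft_force: [-0.5, 0.4, 0.2]
finger_gap: 53.6
```

Request:
{"method": "servo_tool", "body": {
  "series": [
    [[0, 0, -0.03, 0, 0, 0], [0, 0, -0.06, 0, 0, 0], [0, 0, -0.1, 0, 0, 0], [0, 0, -0.13, 0, 0, 0], [0, 0, -0.13, 0, 0, 0], [0, 0, -0.13, 0, 0, 0], [0, 0, -0.13, 0, 0, 0]]
  ]
}}

```text
time: 13.0
eef_pos: [412.3, 262.4, 131.4]
eef_rot: [-0.001, 0.383, 0.924, -0.001]
ft_force: [0.1, -0.1, -3.3]
finger_gap: 53.7
```

```bash
python3 - <<'E'
from h import *
f=snap('wrist','w10'); go(477,32.6,133)
E
```

```text
t 13.05 pos [412.2 262.4 131.3] jaw 44.98 tilt [-0.0022 -0.0019 -1.    ] delta [-0.2083 -0.1166 -0.0014]
```

View pics/w10.png

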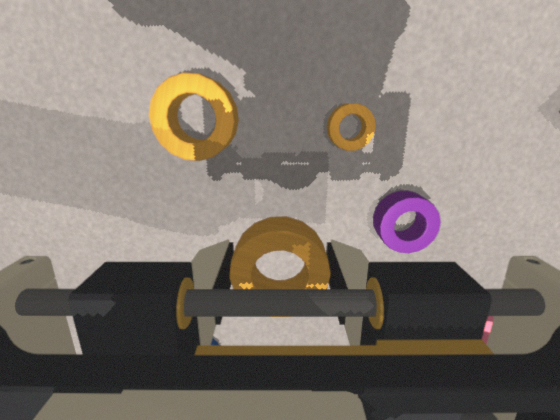

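Request:
{"method": "servo_tool", "body": {
  "series": [
    [[-0.04, -0.022, 0, 0, 0, 0], [-0.08, -0.045, 0, 0, 0, 0], [-0.12, -0.067, 0, 0, 0, 0], [-0.16, -0.09, 0, 0, 0, 0], [-0.19, -0.107, 0, 0, 0, 0], [-0.2075, -0.1165, 0, 0, 0, 0], [-0.2075, -0.1165, 0, 0, 0, 0], [-0.2075, -0.1165, 0, 0, 0, 0], [-0.2075, -0.1165, 0, 0, 0, 0], [-0.2075, -0.1165, 0, 0, 0, 0]]
  ]
}}

```text
time: 14.05
eef_pos: [477.1, 35.1, 132.4]
eef_rot: [-0.0, 0.382, 0.924, -0.0]
ft_force: [-0.0, -1.0, -3.1]
finger_gap: 53.5
```

```bash
python3 - <<'E'
from h import *
f=snap('wrist','w11'); go(476.4,33.1,90)
E
```

```text
t 14.1 pos [477.2  35.  132.5] jaw 45.08 tilt [-5.e-04  2.e-04 -1.e+00] delta [-0.0008 -0.0019  0.0425]
```

View pics/w11.png

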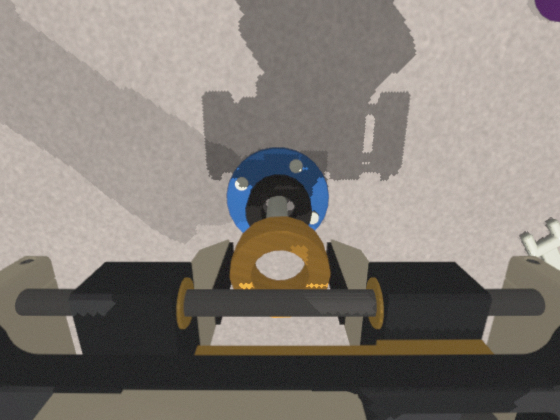

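Request:
{"method": "servo_tool", "body": {
  "series": [
    [[-0.0005, -0.001, 0.015, 0, 0, 0], [-0.0005, -0.0015, 0.03, 0, 0, 0], [-0.0005, -0.0015, 0.045, 0, 0, 0], [-0.0005, -0.0015, 0.055, 0, 0, 0], [-0.0005, -0.0015, 0.06, 0, 0, 0], [-0.0005, -0.0015, 0.06, 0, 0, 0], [-0.0005, -0.0015, 0.06, 0, 0, 0]]
  ]
}}

```text
time: 14.8
eef_pos: [477.1, 32.7, 73.1]
eef_rot: [0.0, 0.383, 0.924, 0.0]
ft_force: [-0.2, 0.6, -3.1]
finger_gap: 53.6
```

```bash
python3 - <<'E'
from h import *
f=snap('wrist','w12'); go(476.4,33.1,51)
E
```

```text
t 14.85 pos [477.3  32.6  73.3] jaw 44.97 tilt [ 1.e-03  3.e-04 -1.e+00] delta [ 0.0009 -0.0003  0.0223]
```

View pics/w12.png

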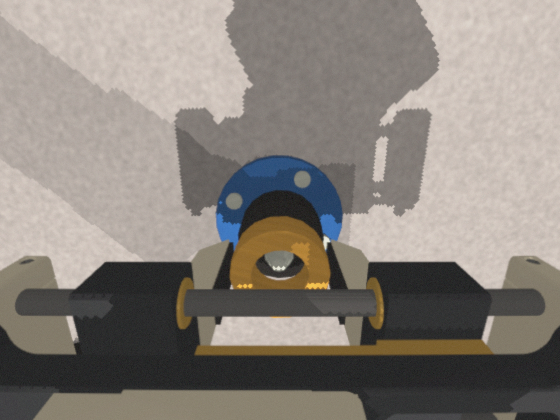

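The post tip is inside the bore, well centred at (278,262). I'll continue down; contact is expected at a TCP z of about 50.8.

Request:
{"method": "servo_tool", "body": {
  "series": [
    [[0.0005, 0, 0.008, 0, 0, 0], [0.0005, 0, 0.015, 0, 0, 0], [0.0005, 0, 0.019, 0, 0, 0], [0.0005, 0, 0.021, 0, 0, 0], [0.0005, 0, 0.021, 0, 0, 0], [0.0005, 0, 0.021, 0, 0, 0]]
  ]
}}

```text
time: 15.45
eef_pos: [476.5, 32.8, 51.7]
eef_rot: [0.0, 0.383, 0.924, -0.0]
ft_force: [-0.0, 0.4, -3.1]
finger_gap: 53.9
```

Request:
{"method": "servo_tool", "body": {
  "series": [
    [[0, 0, 0.0005, 0, 0, 0], [0, 0, 0.001, 0, 0, 0], [0, 0, 0.0015, 0, 0, 0], [0, 0, 0.0015, 0, 0, 0], [0, 0, 0.0015, 0, 0, 0]]
  ]
}}

```text
time: 15.95
eef_pos: [476.6, 32.9, 50.7]
eef_rot: [0.0, 0.383, 0.924, 0.0]
ft_force: [-2.5, -0.8, 5.5]
finger_gap: 53.6
```

Request:
{"method": "servo_tool", "body": {
  "series": [
    [[0, 0, 0, 0, 0, 0], [0, 0, 0, 0, 0, 0], [0, 0, 0, 0, 0, 0], [0, 0, 0, 0, 0, 0], [0, 0, 0, 0, 0, 0], [0, 0, 0, 0, 0, 0], [0, 0, 0, 0, 0, 0], [0, 0, -0.02, 0, 0, 0], [0, 0, -0.05, 0, 0, 0], [0, 0, -0.09, 0, 0, 0], [0, 0, -0.12, 0, 0, 0], [0, 0, -0.12, 0, 0, 0], [0, 0, -0.12, 0, 0, 0], [0, 0, -0.12, 0, 0, 0]]
  ],
  "grip": -1
}}

```text
time: 17.35
eef_pos: [475.6, 32.9, 169.2]
eef_rot: [-0.001, 0.383, 0.924, -0.0]
ft_force: [-0.0, -1.3, -0.6]
finger_gap: 91.5
```

```bash
python3 - <<'E'
from h import *
f=snap('wrist','w13'); f=snap('side','s13'); print(r.observe()['ft_force'])
for z0,z1,d in((22,48,58),(48,70,54)): print(cv2.boundingRect(sil(f,477,32.6,z0,z1,d)))
m=masks(f); h=blob(m['brass'],(300,192)); print(cv2.boundingRect(h), fit(f,h,48,70,54))
crop('s13',220,130,380,250,5,'s13c')
E
```

```text
[0.9302216  0.78591233 0.54291199]
(282, 191, 32, 29)
(284, 182, 29, 26)
(286, 185, 26, 25) (array([475.49804106,  37.42502993]), 526.5, 617.6138659501448)
```

View pics/w13.png

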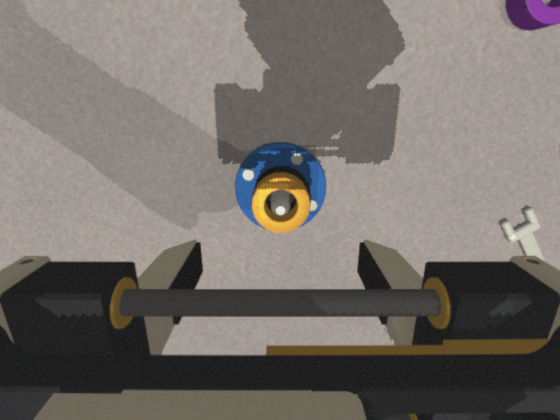

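View pics/s13c.png

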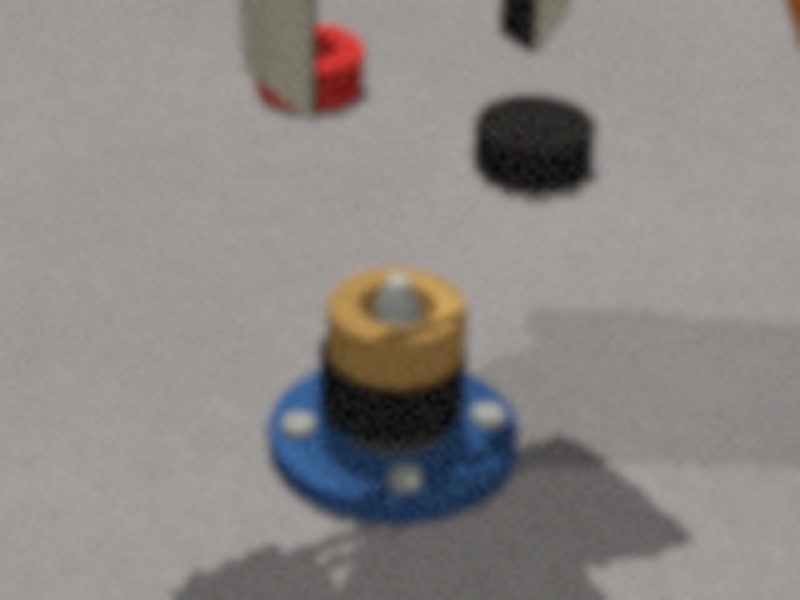

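The side crop shows the collar lying flat on the ring (rows about 184–208, predicted 182–208), with the post tip standing about 10 mm proud and the gripper clear. I'm handing it in.

```bash
python3 -c "
from h import *
print(r.sign_off(), r.observe()['time'])"
```

```text
the job is handed in; nothing more can be done
the job is handed in; nothing more can be done
```

The mount is built and handed in after about 17.5 s. I threaded the black rubber ring over the post onto its seat and let it go. I then set the middle-sized brass collar on top and let it go. The red ring and the other parts were not touched.

- **Seating contact:** The ring met its seat at TCP z 24.6 mm with +13 N, and the collar met the ring at 50.7 mm with +5.5 N. Both were within 0.2 mm of the expected height.
- **Final pictures:** The side and wrist views show both parts level and round the post. The tip stands about 10 mm proud and the open gripper is about 100 mm clear.
- **One disagreement:** An automatic colour fit of the placed collar in the side view came out about 5 mm off in y. I put this down to its mask missing the top rim (about three pixel rows), because the outline read by eye matched the prediction to 1–2 pixels.

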